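# Queue sample pots by size beside the strip reader

## Task

Queue the four red-capped sample pots for reading: stand each upright in the middle of its own well of the white rack, in order of size, with the smallest in the end well towards the test-strip reader (the one with the screen, on the left or right of the bench) and the largest at the far end. Do not tip any pot over, and leave the open, uncapped pot standing where it is.

Things in the scene. Friction and masses are not known exactly. Their poses are not given: they have to be found in the camera images.
- pot_s_mid (a point): The smallest of the four capped sample pots: round, frosted-white tapered body, paper label, red screw cap; cap 34 mm in diameter and 13 mm high, whole pot 48 mm tall, base 24 mm across, body 28 mm just below the cap; rigid and closed, under 0.25 kg. The point is on the pot's axis, half-way up (24 mm above its base); z is up along the axis. At the start it stands upright on the bench.
- pot_m_mid (a point): The second smallest of the four capped sample pots: round, frosted-white tapered body, paper label, red screw cap; cap 42 mm in diameter and 13 mm high, whole pot 62 mm tall, base 32 mm across, body 36 mm just below the cap; rigid and closed, under 0.25 kg. The point is on the pot's axis, half-way up (31 mm above its base); z is up along the axis. At the start it stands upright on the bench.
- pot_l_mid (a point): The second largest of the four capped sample pots: round, frosted-white tapered body, paper label, red screw cap; cap 50 mm in diameter and 13 mm high, whole pot 76 mm tall, base 40 mm across, body 44 mm just below the cap; rigid and closed, under 0.25 kg. The point is on the pot's axis, half-way up (38 mm above its base); z is up along the axis. At the start it stands upright on the bench.
- pot_xl_mid (a point): The largest of the four capped sample pots: round, frosted-white tapered body, paper label, red screw cap; cap 58 mm in diameter and 13 mm high, whole pot 90 mm tall, base 48 mm across, body 52 mm just below the cap; rigid and closed, under 0.25 kg. The point is on the pot's axis, half-way up (45 mm above its base); z is up along the axis. At the start it stands upright on the bench.
- well_1: One of the four alike round wells of the white pot rack, the end well on the left (+y) as seen from the robot: a low grey collar, 64 mm inside, 72 mm outside, 6 mm high. They stand in one straight row, 78 mm apart, along their y axes; z is up. Origin: centre of the well's floor, where the pot stands, 4 mm above the bench. The rack is fixed, 94 x 334 mm, its edge 8 mm high.
- well_2: One of the four alike round wells of the white pot rack, the second from the left as seen from the robot: a low grey collar, 64 mm inside, 72 mm outside, 6 mm high. They stand in one straight row, 78 mm apart, along their y axes; z is up. Origin: centre of the well's floor, where the pot stands, 4 mm above the bench. The rack is fixed, 94 x 334 mm, its edge 8 mm high.
- well_3: One of the four alike round wells of the white pot rack, the third from the left as seen from the robot: a low grey collar, 64 mm inside, 72 mm outside, 6 mm high. They stand in one straight row, 78 mm apart, along their y axes; z is up. Origin: centre of the well's floor, where the pot stands, 4 mm above the bench. The rack is fixed, 94 x 334 mm, its edge 8 mm high.
- well_4: One of the four alike round wells of the white pot rack, the end well on the right (-y) as seen from the robot: a low grey collar, 64 mm inside, 72 mm outside, 6 mm high. They stand in one straight row, 78 mm apart, along their y axes; z is up. Origin: centre of the well's floor, where the pot stands, 4 mm above the bench. The rack is fixed, 94 x 334 mm, its edge 8 mm high.
- reader_tray (a point): Test-strip reader: fixed pale grey box, 200 wide (y), 200 deep (x), 125 mm tall, with dark screen, keys and a small white strip tray sticking out towards the robot (-x). The point is the middle of that tray's front edge, 25 mm above the bench and 100 mm in front of the reader's middle. It stands beyond the rack's left or right end; a round domed centrifuge stands beyond the other.
- open_pot_mid (a point): An open, empty, uncapped pot of the same frosted white plastic, standing on the bench among the capped ones: 42 mm across its rim, 37 mm at the base, 60 mm tall, loose and light (50 g). The point is on its axis, 30 mm above its base. Not part of the queue.

How it is judged:
By the outcome, as a careful person would: the job done as asked, in the order asked, and still so for the second after the job is handed in, with the robot touching nothing.
It also fails if it takes over 106 s, if anything falls off the work surface, if the arm or the gripper's body presses on something with over 40 N, if the wrist force passes 120 N, or if a joint passes its speed limit or range.

## Robot

A 7-joint arm with a two-finger parallel gripper is mounted at the origin on the work surface. World frame = base frame: x ahead of the robot, y to its left, z up, the work surface at z = 0. Lengths are in m, angles in rad, forces in N, time in s.
With the tool pointing down it reaches from about 0.4 to 0.875 m from the base axis. Payload 19.3 kg.
Tool frame: the origin (TCP) lies on the centre line of the jaws, within the pads' length; the fingertips stand 14 mm ahead of it and the grasp point (between the pads) lies 5 mm behind it; x points along the fingers, y is the direction in which the jaws open and shut, and the axes are right-handed (so a half turn about x gives the same grasp; the last joint's range is limited). The gripper opens to 85 mm and grips with 20 to 120 N. Pads are 22 mm wide; open, the fingers measure 114 mm over their backs; the gripper's body (76 mm by 85 mm) begins 54 mm behind the grasp point. The pads swing forward as they close: fully open they stand 13 mm farther back than shut.
Start: joints at [-0.07, 0.521, -0.036, 1.599, 0.021, 1.021, -0.113], TCP at [0.625, -0, 0.245] pointing down, gripper open.
Joint ranges: [-2.91, 2.91], [-0.3, 2.13], [-1.5, 1.42], [0.17, 2.43], [-1.26, 4.41], [0.16, 1.93], [-2.52, 2.52]. Speed limits (rad/s): [1.89, 1.89, 2.39, 2.39, 3.01, 3.01, 3.01].

## Interface

Orientations are given as [roll, pitch, yaw] about the fixed x, y, z axes, in that order (R = Rz(yaw) Ry(pitch) Rx(roll)).
In Python, from workcell import monitor, optics, bot gives the robot as it stands.
- The arm moves only by the tool arm_command, never from a script. Its arguments are lists of equal length, an entry for each row: "delta_pos": the shift along the tool's x, y, z as a fraction of full scale, a list of three; "rotation": the turn, a rotation vector about the tool's x, y, z as a fraction of full scale, a list of three. In form: {"delta_pos": [[dx, dy, dz], ...], "rotation": [[wx, wy, wz], ...]}. A call has 1 to 10 rows; each row shifts and turns the pose as measured when the row begins, along the tool's axes as they then stand; what a row does not reach is not made up. Full scale, the value 1, is 30 mm for a shift and 6 degrees for a turn. A row lasts 1/10 s, in which the tool goes at most 50 mm and 8.59 degrees, less where a joint would pass 70% of its speed; a pose out of reach is approached as far as the arm can. A call with a number of a shift or a turn outside -1 to 1 is refused whole. A call with a gripper value outside its range is refused whole. "gripper" is the closure, from -1 (fully open) to 1 (shut), so that 0 is half open, set as the call begins (left out, the last holds). The fingers move at their own pace and stop on an object; "grip_force" is the grip in N (left out, the last holds). Time passes only in rows, so rows that do not move let the fingers close. It gives the time, the measured TCP pose, the force and the opening at its end, in the units of the state.
- monitor.observe(): the state, without advancing time (a new reading comes with each control period).
- optics.grab_frame(name): name is "scene" or "side" or "wrist"; returns the picture (420x560x3 uint8, red, green, blue); there is no depth.
- optics.camera_params(name): a dict with "fx", "fy", "cx", "cy" (pixels), "dist_coeffs" ([k1, k2, p1, p2, k3] as OpenCV has them; the pictures are not rectified), "origin" and "rotation" of the camera in the world. Camera axes: x right, y down, z forward; pixel columns grow to the right and rows downward; lengths in m; the calibration is good to about 2 mm. A picture is of the moment at which its call begins: read the wrist's pose just before it. camera_params takes no time and is no camera call; for the wrist camera it gives the pose at the moment of the call.
- bot.job_done(): hands the job in, once; it reports no verdict.
The state is a dict: "clock": time; "qpos": joint angles; "qd": joint speeds; "joint_efforts": joint torques, N m; "position": TCP position; "tool_rot": TCP orientation; "force": force on the tool from outside, world axes, zero at the start; "moment": the same for the moment, N m; "grip_width": finger opening in m.
Only numpy, scipy, OpenCV 4.12 (cv2) and the standard library are available. Lean on these libraries where they do the work, as an engineer would, in place of code of your own. Each camera call takes 0.05 s, during which the arm holds its last target. There are 200 camera calls.

## Working session

There is one attempt and no reset: what is moved stays moved. The work goes in short steps, Python scripts to look and compute and a tool call to move; the robot and the scene stay as the last step left them, time stands still between calls to the robot, and variables do not carry over. Pictures are saved under pics/ and viewed, about 12 in all and at most 16, crops included, and the job is handed in when it is done.

Besides the shell and the picture viewer there is one more tool, called after ">>>" by a JSON object that holds its "method" and its "body". arm_command: Moves the arm, as the interface text tells. Its arguments: {"type":"object","properties":{"delta_pos":{"type":"array","items":{"type":"array","items":{"type":"number"}}},"rotation":{"type":"array","items":{"type":"array","items":{"type":"number"}}},"gripper":{"type":"number"},"grip_force":{"type":"number"}},"required":["delta_pos","rotation"]}

```bash
mkdir -p pics; ls; python3 - <<'E'
from workcell import monitor, optics, bot
import cv2
s=monitor.observe();print({k:s[k] for k in("clock","position","tool_rot","grip_width")})
for n in("scene","side"):
    cv2.imwrite(f"pics/{n}0.png",optics.grab_frame(n)[:,:,::-1]);print(n,optics.camera_params(n))
print(optics.camera_params("wrist"))
E
```

```text
pics
{'clock': 0.0, 'position': array([ 6.24664404e-01, -3.11274146e-05,  2.44699167e-01]), 'tool_rot': array([-1.49241096,  1.5696063 , -3.06321425]), 'grip_width': 0.0855477434337271}
scene {'fx': 523.8992784379412, 'fy': 523.8992784379412, 'cx': 282.8467779838657, 'cy': 206.6223986042172, 'dist_coeffs': array([-0.08578633,  0.        ,  0.        ,  0.        ,  0.        ]), 'origin': array([1.11389492, 0.59816129, 0.88674627]), 'rotation': array([-2.35616902e+00, -6.05918460e-04,  2.39575668e+00])}
side {'fx': 460.1396236776606, 'fy': 460.1396236776606, 'cx': 270.95781126691395, 'cy': 204.09386520227818, 'dist_coeffs': array([0.03734324, 0.        , 0.        , 0.        , 0.        ]), 'origin': array([ 0.44887826, -0.78096051,  0.80546674]), 'rotation': array([-2.33357175e+00, -1.94259398e-03, -1.38332571e-01])}
{'fx': 302.95545654822365, 'fy': 302.95545654822365, 'cx': 282.5869499179095, 'cy': 209.02955281588703, 'dist_coeffs': array([-0.03527256,  0.        ,  0.        ,  0.        ,  0.        ]), 'origin': array([0.62430228, 0.06588937, 0.37444359]), 'rotation': array([2.88101350e+00, 1.36014756e-03, 1.43174722e-05])}
```

View pics/scene0.png

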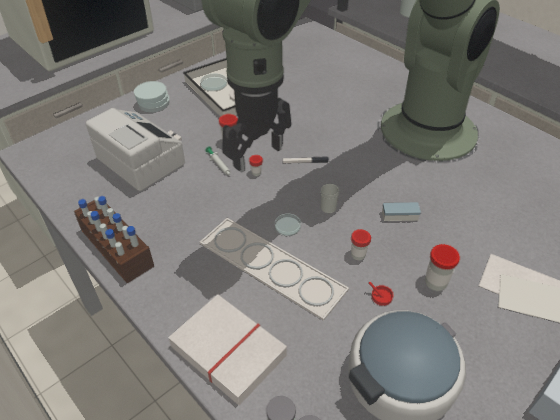

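View pics/side0.png

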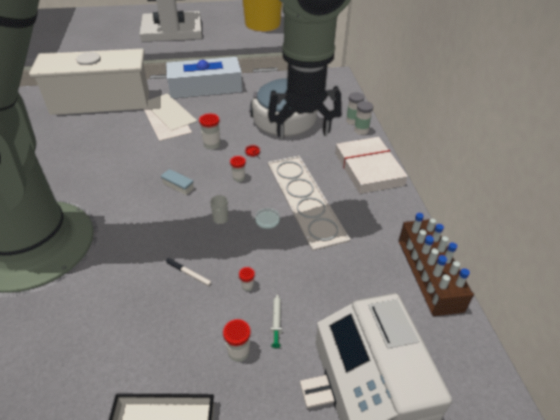

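```bash
cat > h.py <<'E'
from workcell import monitor, optics, bot
import cv2, numpy as np
from scipy.spatial.transform import Rotation as Ro
def cam(n):
    p=optics.camera_params(n);K=np.array([[p["fx"],0,p["cx"]],[0,p["fy"],p["cy"]],[0,0,1]])
    return K,np.array(p["dist_coeffs"]),np.array(p["origin"]),Ro.from_euler("xyz",p["rotation"]).as_matrix()
def proj(c,P):
    K,d,o,R=c;return cv2.projectPoints(np.float64(P).reshape(-1,3),cv2.Rodrigues(R.T)[0],-R.T@o,K,d)[0][:,0]
def rays(c,uv):
    K,d,o,R=c;u=cv2.undistortPoints(np.float64(uv).reshape(-1,1,2),K,d)[:,0]
    return np.c_[u,np.ones(len(u))]@R.T
def onz(c,uv,z):
    r=rays(c,uv);return c[2]+r*((z-c[2][2])/r[:,2])[:,None]
def tri(cs,uvs):
    A=np.zeros((3,3));b=np.zeros(3)
    for c,u in zip(cs,uvs):
        r=rays(c,u)[0];r/=np.linalg.norm(r);M=np.eye(3)-np.outer(r,r);A+=M;b+=M@c[2]
    return np.linalg.solve(A,b)
def red(im):
    h=cv2.cvtColor(im,cv2.COLOR_RGB2HSV);m=(((h[...,0]<8)|(h[...,0]>172))&(h[...,1]>150)&(h[...,2]>70)).astype(np.uint8)
    n,l,s,ce=cv2.connectedComponentsWithStats(m);return [(ce[i],s[i]) for i in range(1,n) if s[i][4]>40],l
def top(n,im,z,x0,x1,y0,y1,mm=1):
    # top-down at height z; rows: x decreasing, cols: y decreasing
    xs=np.arange(x1,x0,-mm/1000);ys=np.arange(y1,y0,-mm/1000);X,Y=np.meshgrid(xs,ys,indexing="ij")
    p=proj(cam(n),np.stack([X,Y,0*X+z],-1)).reshape(X.shape+(2,)).astype(np.float32)
    return cv2.remap(im,p[...,0],p[...,1],cv2.INTER_LINEAR)
E
python3 - <<'E'
from h import *
a=cv2.imread("pics/scene0.png")[:,:,::-1];b=cv2.imread("pics/side0.png")[:,:,::-1]
cs=[cam("scene"),cam("side")]
for n,i in(("scene",a),("side",b)):
    for c,s in red(i)[0]: print(n,c.round(1),s)
S=[(228,122),(256,160),(361,238),(444,258),(382,295)];D=[(237,330),(247,274),(238,162),(209,121),(252,151)]
near=lambda i,p:min(red(i)[0],key=lambda c:np.hypot(*(c[0]-p)))[0]
for p,q in zip(S,D):
    P=tri(cs,[near(a,p),near(b,q)]);print(P.round(4),[ (proj(c,P)[0]-near(i,x)).round(1) for c,i,x in zip(cs,(a,b),(p,q))])
for p,q in zip([(231,237),(257,256),(285,273),(317,291),(330,200)],[(323,230),(311,207),(300,188),(290,170),(220,210)]):
    print(onz(cs[0],[p],.01)[0].round(3),onz(cs[1],[q],.01)[0].round(3),tri(cs,[[p],[q]]).round(3))
t=[top(n,i,.01,.55,.9,-.35,.25) for n,i in(("scene",a),("side",b))]
cv2.imwrite("pics/top0.png",cv2.resize(np.vstack(t),None,fx=.85,fy=.85)[:,:,::-1])
E
```

```text
scene [227.7 119.7] [219 114  19  12 164]
scene [255.6 160.2] [250 155  12  11 108]
scene [360.9 237.6] [352 230  19  17 252]
scene [444.5 256.3] [431 244  28  25 550]
scene [381.5 294.4] [369 282  24  23 323]
side [209.  119.9] [200 114  19  13 204]
side [252.2 150.4] [246 146  13  10 108]
side [237.5 161.5] [231 156  14  12 132]
side [246.2 274.1] [239 268  15  14 166]
side [236.3 332.2] [223 320  27  26 546]
[ 0.4481 -0.3388  0.0715] [array([-0.5,  0.2]), array([-0.8, -0.3])]
[ 0.4798 -0.1897  0.0416] [array([-0.4,  0.2]), array([-0.5, -0.2])]
[0.4928 0.1685 0.0557] [array([-0.7,  0.4]), array([-0.6, -0.3])]
[0.4283 0.3303 0.0837] [array([-0.6,  0.4]), array([-0.4, -0.3])]
[0.542  0.275  0.0068] [array([-0.6,  0.3]), array([-0.4, -0.2])]
[ 0.669 -0.054  0.01 ] [ 0.675 -0.061  0.01 ] [ 0.672 -0.057  0.008]
[0.662 0.028 0.01 ] [0.662 0.019 0.01 ] [0.662 0.024 0.006]
[0.649 0.103 0.01 ] [0.648 0.093 0.01 ] [0.648 0.099 0.005]
[0.633 0.181 0.01 ] [0.635 0.169 0.01 ] [0.633 0.177 0.005]
[0.42  0.015 0.01 ] [0.438 0.039 0.01 ] [0.436 0.025 0.026]
```

View pics/top0.png

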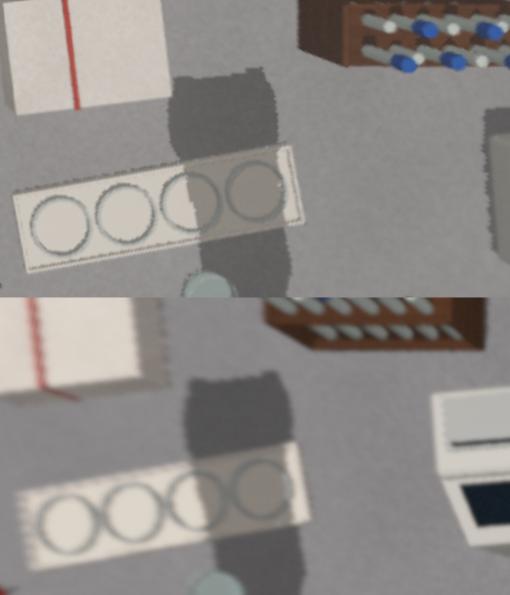

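```bash
python3 - <<'E'
from h import *
im=optics.grab_frame("wrist");cv2.imwrite("pics/w0.png",im[:,:,::-1])
t=top("wrist",im,.01,.4,.8,-.35,.3)
cv2.imwrite("pics/w0t.png",t[:,:,::-1])
for c,s in red(im)[0]: print(c.round(1),s)
E
```

```text
[143.2  18.6] [ 119    0   48   42 1630]
[492.   15.7] [424   6 136  28 858]
```

View pics/w0t.png

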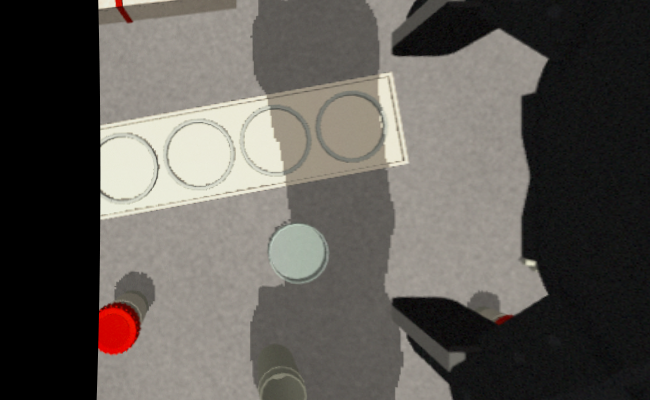

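```bash
python3 - <<'E'
from h import *
t=cv2.imread("pics/w0t.png");g=cv2.GaussianBlur(cv2.resize(cv2.cvtColor(t,6),None,fx=2,fy=2),(0,0),1.2)
for lo,hi in((62,67),(68,74)):
  c=cv2.HoughCircles(g,cv2.HOUGH_GRADIENT_ALT,1,100,param1=60,param2=.5,minRadius=lo,maxRadius=hi)
  if c is None: print("none");continue
  c=c[0]/2
  for u,v,r in sorted(c.tolist()): print("y %.4f x %.4f r %.1f"%(.3-u/1000,.8-v/1000,r))
for n in("scene","side"):
  im=cv2.imread(f"pics/{n}0.png");t=top(n,im,.01,.55,.8,-.15,.3)
  g=cv2.GaussianBlur(cv2.resize(cv2.cvtColor(t,6),None,fx=2,fy=2),(0,0),1.5)
  c=cv2.HoughCircles(g,cv2.HOUGH_GRADIENT_ALT,1,100,param1=50,param2=.3,minRadius=61,maxRadius=74)
  print(n)
  if c is not None:
    for u,v,r in sorted((c[0]/2).tolist()): print("y %.4f x %.4f r %.1f"%(.3-u/1000,.8-v/1000,r))
E
```

```text
y 0.1020 x 0.6455 r 32.3
y 0.0250 x 0.6595 r 32.6
y -0.0530 x 0.6740 r 32.2
y 0.1780 x 0.6305 r 35.2
y 0.1000 x 0.6470 r 35.2
y 0.0255 x 0.6590 r 36.0
y -0.0505 x 0.6740 r 35.8
scene
y 0.1785 x 0.6340 r 34.1
y 0.1010 x 0.6465 r 33.9
y 0.0265 x 0.6640 r 33.5
side
```

>>> {"method": "arm_command", "body": {"delta_pos": [[0.3,-0.6,0.8],[0.3,-0.6,0.8],[0.3,-0.6,0.8],[0.3,-0.6,0.8],[0.3,-0.6,0.8],[0.3,-0.6,0.8],[0.3,-0.6,0.8],[0.3,-0.6,0.8],[0,0,0],[0,0,0]], "rotation": [[0,0,0],[0,0,0],[0,0,0],[0,0,0],[0,0,0],[0,0,0],[0,0,0],[0,0,0],[0,0,0],[0,0,0]], "gripper": -1, "grip_force": 40}}

```text
clock: 1.15
position: [0.4742, -0.1976, 0.1684]
tool_rot: [-1.973, 1.567, 2.741]
force: [-0.4, -0.0, -0.6]
grip_width: 0.0848
```

```bash
cat >> h.py <<'E'
from scipy.optimize import least_squares
POT={"S":(.034,.048),"M":(.042,.062),"L":(.050,.076),"XL":(.058,.090)}
def hullc(c,x,y,D,H,zb):
    a=np.linspace(0,2*np.pi,60);P=np.vstack([np.c_[x+D/2*np.cos(a),y+D/2*np.sin(a),0*a+z] for z in(zb+H,zb+H-.013)])
    h=cv2.convexHull(proj(c,P).astype(np.float32));m=cv2.moments(h);return np.array([m["m10"],m["m01"]])/m["m00"],m["m00"]
def locate(k,n="wrist",zb=0.,guess=None,save=None):
    im=optics.grab_frame(n);c=cam(n)
    if save: cv2.imwrite(f"pics/{save}.png",im[:,:,::-1])
    D,H=POT[k];g=guess if guess is not None else monitor.observe()["position"][:2]
    p=proj(c,[[g[0],g[1],zb+H]])[0];b=min(red(im)[0],key=lambda b:np.hypot(*(b[0]-p)))
    s=least_squares(lambda q:hullc(c,*q,D,H,zb)[0]-b[0],g)
    print(k,s.x.round(4),"area obs/model",b[1][4],hullc(c,*s.x,D,H,zb)[1],"bbox",b[1]);return s.x,im
def move(tx,ty,tz):
    p=monitor.observe()["position"];print("TCP",p.round(4),"tool delta units(30mm) total",((np.array([p[2]-tz,tx-p[0],p[1]-ty]))/.03).round(3))
E
python3 - <<'E'
from h import *
s,_=locate("S",save="w1");move(s[0],s[1],.032)
E
```

```text
S [ 0.4789 -0.1886] area obs/model 1235 1312.602893699659 bbox [ 270  177   40   40 1235]
TCP [ 0.4741 -0.1977  0.1684] tool delta units(30mm) total [ 4.545  0.162 -0.303]
```

View pics/w1.png

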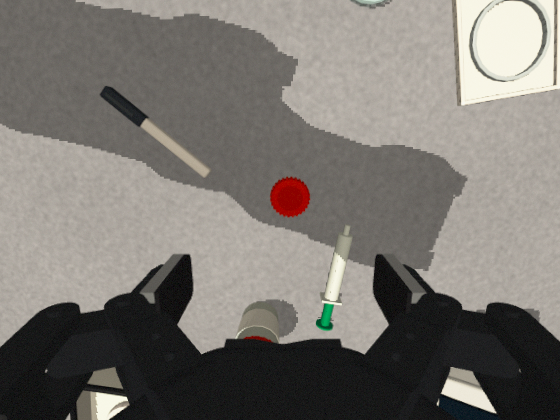

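>>> {"method": "arm_command", "body": {"delta_pos": [[0.5,0.08,-0.15],[0.6,0.08,-0.15],[0.8,0,0],[0.8,0,0],[0.8,0,0],[0.6,0,0],[0.35,0,0],[0,0,0]], "rotation": [[0,0,0],[0,0,0],[0,0,0],[0,0,0],[0,0,0],[0,0,0],[0,0,0],[0,0,0]]}}

```text
clock: 2.0
position: [0.4862, -0.1812, 0.0321]
tool_rot: [2.089, 1.567, 0.53]
force: [0.7, 0.4, 0.6]
grip_width: 0.0854
```

```bash
python3 - <<'E'
from h import *
s,_=locate("S",save="w2");move(s[0],s[1],.032)
E
```

```text
S [ 0.4796 -0.1892] area obs/model 4856 5182.392586996546 bbox [ 229  259   79   80 4856]
TCP [ 0.4865 -0.1814  0.0328] tool delta units(30mm) total [ 0.026 -0.229  0.263]
```

>>> {"method": "arm_command", "body": {"delta_pos": [[0,-0.2,0.25],[0,0,0],[0,0,0]], "rotation": [[0,0,0],[0,0,0],[0,0,0]]}}

```text
clock: 2.35
position: [0.4814, -0.1899, 0.035]
tool_rot: [1.677, 1.563, 0.118]
force: [-0.0, -0.1, 0.5]
grip_width: 0.0854
```

>>> {"method": "arm_command", "body": {"delta_pos": [[0.13,-0.05,0],[0,0,0],[0,0,0],[0,0,0],[0,0,0],[0,0,0],[0,0,0],[0,0,0]], "rotation": [[0,0,0],[0,0,0],[0,0,0],[0,0,0],[0,0,0],[0,0,0],[0,0,0],[0,0,0]], "gripper": 1, "grip_force": 40}}

```text
clock: 3.15
position: [0.4802, -0.1902, 0.032]
tool_rot: [1.601, 1.562, 0.042]
force: [0.2, -0.1, 1.1]
grip_width: 0.0314
```

>>> {"method": "arm_command", "body": {"delta_pos": [[-0.5,0,0],[-0.8,0,0],[-0.9,0,0],[-0.9,0,0],[-0.5,0.4,-0.3],[-0.2,0.8,-0.57],[0,0.8,-0.57],[0,0.8,-0.57],[0,0.8,-0.57],[0,0.8,-0.57]], "rotation": [[0,0,0],[0,0,0],[0,0,0],[0,0,0],[0,0,0],[0,0,0],[0,0,0],[0,0,0],[0,0,0],[0,0,0]]}}

```text
clock: 4.15
position: [0.6119, -0.0939, 0.1519]
tool_rot: [1.551, 1.563, -0.014]
force: [-0.6, -0.7, -0.1]
grip_width: 0.0312
```

```bash
python3 - <<'E'
from h import *
move(.674,-.052,.1)
im=optics.grab_frame("wrist");cv2.imwrite("pics/w3.png",im[:,:,::-1]);print(monitor.observe()["grip_width"])
E
```

```text
TCP [ 0.6119 -0.0939  0.1519] tool delta units(30mm) total [ 1.731  2.069 -1.396]
0.031247201177522506
```

View pics/w3.png

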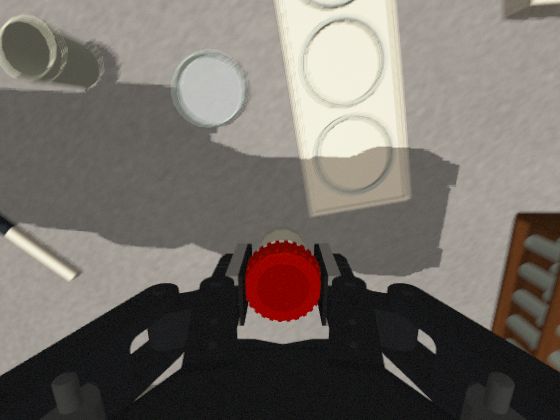

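```bash
cat >> h.py <<'E'
def wells(im,n="wrist"):
    t=top(n,im,.01,.55,.8,-.15,.3,.5)
    g=cv2.GaussianBlur(cv2.cvtColor(t,7),(0,0),1.2)
    for lo,hi in((61,67),(68,74)):
        c=cv2.HoughCircles(g,cv2.HOUGH_GRADIENT_ALT,1,100,param1=60,param2=.5,minRadius=lo,maxRadius=hi)
        if c is not None:
            for u,v,r in sorted((c[0]/2).tolist()): print("well x %.4f y %.4f r %.1f"%(.8-v/1000,.3-u/1000,r))
E
python3 - <<'E'
from h import *
im=cv2.imread("pics/w3.png")[:,:,::-1];wells(im)
print(onz(cam("wrist"),[(354,153),(343,62)],.01).round(4))
E
```

```text
well x 0.6655 y 0.0310 r 32.1
well x 0.6785 y -0.0450 r 31.7
well x 0.6650 y 0.0310 r 35.3
[[ 0.6793 -0.0438  0.01  ]
 [ 0.6653  0.031   0.01  ]]
```

```bash
python3 - <<'E'
from h import *
im=optics.grab_frame("wrist");print(monitor.observe()["position"],monitor.observe()["qd"].round(3));im=optics.grab_frame("wrist");wells(im)
move(.674,-.052,.1)
E
```

```text
[ 0.61357468 -0.09107793  0.15156558] [ 0.038 -0.028  0.027  0.071  0.009 -0.016  0.033]
well x 0.6575 y 0.0215 r 31.9
well x 0.6695 y -0.0535 r 32.1
well x 0.6580 y 0.0230 r 35.5
well x 0.6705 y -0.0550 r 35.4
TCP [ 0.612  -0.0929  0.1514] tool delta units(30mm) total [ 1.712  2.068 -1.365]
```

>>> {"method": "arm_command", "body": {"delta_pos": [[0.3,0.6,-0.4],[0.6,0.7,-0.5],[0.5,0.5,-0.4],[0.3,0.15,-0.05],[0,0,0],[0,0,0],[0,0,0],[0,0,0]], "rotation": [[0,0,0],[0,0,0],[0,0,0],[0,0,0],[0,0,0],[0,0,0],[0,0,0],[0,0,0]]}}

```text
clock: 5.1
position: [0.6684, -0.0577, 0.1005]
tool_rot: [1.136, 1.564, -0.434]
force: [-0.3, -0.2, -0.8]
grip_width: 0.0315
```

```bash
cat >> h.py <<'E'
def grabw(save=None):
    for i in range(2):
        c=cam("wrist");p=monitor.observe()["position"];im=optics.grab_frame("wrist")
    print("pose",p.round(4),"after",monitor.observe()["position"].round(4))
    if save: cv2.imwrite(f"pics/{save}.png",im[:,:,::-1])
    return im,c
_cam=cam
E
python3 - <<'E'
import h;from h import *
im,c=grabw("w4");h.cam=lambda n:c
h.wells(im);h.move(.6725,-.053,.1)
E
```

```text
pose [ 0.6685 -0.0578  0.1006] after [ 0.6686 -0.0576  0.1005]
well x 0.6605 y 0.0240 r 31.9
well x 0.6740 y -0.0515 r 31.9
well x 0.6585 y 0.0255 r 35.4
well x 0.6755 y -0.0505 r 34.9
TCP [ 0.6686 -0.0576  0.1005] tool delta units(30mm) total [ 0.015  0.129 -0.153]
```

View pics/w4.png

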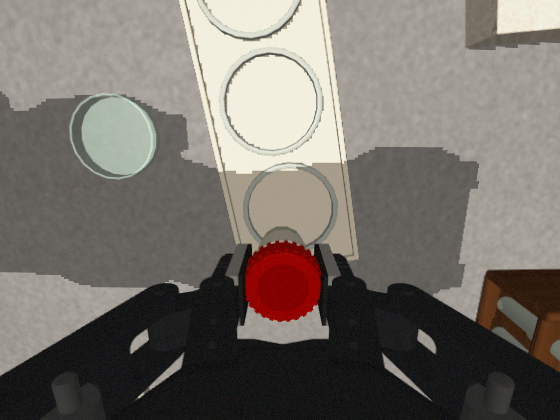

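>>> {"method": "arm_command", "body": {"delta_pos": [[0.1,0.18,-0.17],[0.4,0,0],[0.6,0,0],[0.3,0,0],[0,0,0],[0,0,0],[0,0,0]], "rotation": [[0,0,0],[0,0,0],[0,0,0],[0,0,0],[0,0,0],[0,0,0],[0,0,0]]}}

```text
clock: 5.9
position: [0.675, -0.0518, 0.0558]
tool_rot: [1.211, 1.564, -0.358]
force: [-0.1, 0.4, 0.7]
grip_width: 0.0311
```

Good; lower the last 19 mm.

>>> {"method": "arm_command", "body": {"delta_pos": [[0.3,-0.03,0.02],[0.25,0,0],[0.08,0,0],[0,0,0],[0,0,0]], "rotation": [[0,0,0],[0,0,0],[0,0,0],[0,0,0],[0,0,0]]}}

```text
clock: 6.4
position: [0.6746, -0.0527, 0.0362]
tool_rot: [1.253, 1.562, -0.316]
force: [0.6, 0.1, -0.2]
grip_width: 0.0311
```

>>> {"method": "arm_command", "body": {"delta_pos": [[0,0,0],[0,0,0],[0,0,0],[0,0,0],[0,0,0],[0,0,0],[-0.3,0,0],[-0.8,0,0],[-0.8,0,0],[-0.5,0,0]], "rotation": [[0,0,0],[0,0,0],[0,0,0],[0,0,0],[0,0,0],[0,0,0],[0,0,0],[0,0,0],[0,0,0],[0,0,0]], "gripper": -1}}

```text
clock: 7.4
position: [0.6732, -0.0524, 0.1107]
tool_rot: [1.147, 1.564, -0.422]
force: [1.0, 1.7, 0.5]
grip_width: 0.0854
```

```bash
python3 - <<'E'
import h;from h import *
im,c=grabw("w5");h.cam=lambda n:c
h.wells(im);h.locate("S",zb=.004)
h.move(.4928,.1685,.15)
E
```

```text
pose [ 0.6741 -0.0525  0.1129] after [ 0.6739 -0.0525  0.1113]
well x 0.6600 y 0.0250 r 32.1
well x 0.6740 y -0.0515 r 31.9
well x 0.6585 y 0.0255 r 35.3
well x 0.6735 y -0.0505 r 35.6
S [ 0.6738 -0.0515] area obs/model 2022 2151.8272780952975 bbox [ 257  201   51   52 2022]
TCP [ 0.6732 -0.0524  0.1097] tool delta units(30mm) total [-1.342 -6.015 -7.364]
```

View pics/w5.png

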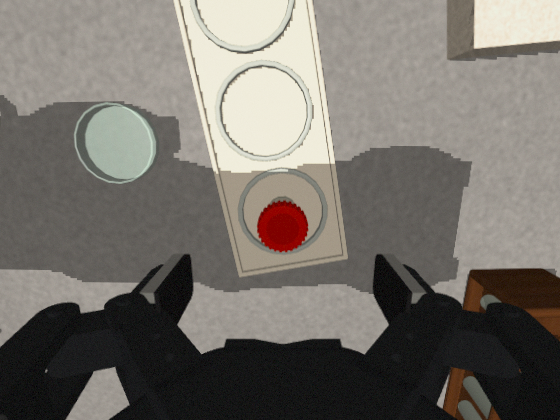

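>>> {"method": "arm_command", "body": {"delta_pos": [[-0.2,-0.5,-0.6],[-0.3,-0.6,-0.75],[-0.3,-0.62,-0.75],[-0.3,-0.62,-0.75],[0,-0.62,-0.75],[0,-0.62,-0.75],[0,-0.62,-0.75],[0,-0.62,-0.75],[0,-0.62,-0.75],[0,-0.4,-0.5]], "rotation": [[0,0,0],[0,0,0],[0,0,0],[0,0,0],[0,0,0],[0,0,0],[0,0,0],[0,0,0],[0,0,0],[0,0,0]]}}

```text
clock: 8.55
position: [0.4874, 0.1645, 0.1341]
tool_rot: [-0.688, 1.563, -2.261]
force: [-0.2, 1.2, -0.6]
grip_width: 0.0854
```

>>> {"method": "arm_command", "body": {"delta_pos": [[0,0,0],[0,0,0],[0,0,0]], "rotation": [[0,0,0],[0,0,0],[0,0,0]]}}

```text
clock: 8.85
position: [0.4854, 0.166, 0.1326]
tool_rot: [-0.861, 1.561, -2.43]
force: [0.1, 0.1, -0.1]
grip_width: 0.0856
```

```bash
python3 - <<'E'
import h;from h import *
im,c=grabw("w6");h.cam=lambda n:c
s,_=h.locate("M")
h.move(*s,.046)
E
```

```text
pose [0.4855 0.1658 0.1326] after [0.4856 0.1658 0.1327]
M [0.4918 0.1697] area obs/model 2768 2947.0514179342426 bbox [ 263  188   61   61 2768]
TCP [0.4856 0.1658 0.1328] tool delta units(30mm) total [ 2.893  0.207 -0.13 ]
```

>>> {"method": "arm_command", "body": {"delta_pos": [[0.3,0.2,-0.1],[0.6,0,0],[0.7,0,0],[0.6,0,0],[0.45,0,0],[0.2,0,0],[0,0,0],[0,0,0]], "rotation": [[0,0,0],[0,0,0],[0,0,0],[0,0,0],[0,0,0],[0,0,0],[0,0,0],[0,0,0]]}}

```text
clock: 9.8
position: [0.4953, 0.167, 0.041]
tool_rot: [-0.729, 1.562, -2.303]
force: [0.2, 0.5, 0.2]
grip_width: 0.0855
```

```bash
python3 - <<'E'
import h;from h import *
im,c=grabw("w7");h.cam=lambda n:c
s,_=h.locate("M")
h.move(*s,.046)
E
```

```text
pose [0.4954 0.167  0.0412] after [0.4954 0.1671 0.0414]
M [0.4919 0.1694] area obs/model 8040 8534.829149171477 bbox [ 224  234  104  101 8040]
TCP [0.4954 0.1671 0.0415] tool delta units(30mm) total [-0.15  -0.118 -0.077]
```

>>> {"method": "arm_command", "body": {"delta_pos": [[-0.12,-0.12,-0.08],[0,0,0],[0,0,0],[0,0,0],[0,0,0],[0,0,0],[0,0,0],[0,0,0]], "rotation": [[0,0,0],[0,0,0],[0,0,0],[0,0,0],[0,0,0],[0,0,0],[0,0,0],[0,0,0]], "gripper": 1}}

```text
clock: 10.75
position: [0.4922, 0.1703, 0.047]
tool_rot: [-0.488, 1.565, -2.062]
force: [-0.3, 0.2, 1.5]
grip_width: 0.0391
```

>>> {"method": "arm_command", "body": {"delta_pos": [[-0.5,0,0],[-0.9,0,0],[-0.9,0,0],[-0.6,0.4,0.35],[-0.2,0.75,0.65],[0,0.8,0.7],[0,0.8,0.7],[0,0.8,0.7],[0,0.8,0.7],[0,0.6,0.5]], "rotation": [[0,0,0],[0,0,0],[0,0,0],[0,0,0],[0,0,0],[0,0,0],[0,0,0],[0,0,0],[0,0,0],[0,0,0]]}}

```text
clock: 11.75
position: [0.6436, 0.0392, 0.1435]
tool_rot: [-0.781, 1.564, -2.349]
force: [0.2, 0.7, 0.3]
grip_width: 0.0388
```

>>> {"method": "arm_command", "body": {"delta_pos": [[0.3,0.4,0.3],[0,0,0],[0,0,0]], "rotation": [[0,0,0],[0,0,0],[0,0,0]]}}

```text
clock: 12.05
position: [0.6574, 0.0262, 0.1333]
tool_rot: [-0.682, 1.563, -2.254]
force: [-0.0, 0.4, -1.2]
grip_width: 0.0393
```

>>> {"method": "arm_command", "body": {"delta_pos": [[0.4,0.05,0],[0.7,0,0],[0.6,0,0],[0.3,0,0],[0,0,0],[0,0,0],[0,0,0]], "rotation": [[0,0,0],[0,0,0],[0,0,0],[0,0,0],[0,0,0],[0,0,0],[0,0,0]]}}

```text
clock: 12.75
position: [0.6571, 0.03, 0.0709]
tool_rot: [-0.803, 1.565, -2.371]
force: [0.2, -0.3, -0.4]
grip_width: 0.039
```

>>> {"method": "arm_command", "body": {"delta_pos": [[0,0.1,0.13],[0.2,0,0],[0,0,0],[0,0,0],[0,0,0]], "rotation": [[0,0,0],[0,0,0],[0,0,0],[0,0,0],[0,0,0]]}}

```text
clock: 13.25
position: [0.6614, 0.0256, 0.0663]
tool_rot: [-0.388, 1.566, -1.956]
force: [-0.0, -0.8, -1.4]
grip_width: 0.039
```

```bash
python3 - <<'E'
import h;from h import *
im,c=grabw("w8");h.cam=lambda n:c
h.wells(im);h.move(.66,.026,.0515)
E
```

```text
pose [0.6614 0.0256 0.0663] after [0.6614 0.0256 0.0663]
well x 0.6465 y 0.1005 r 31.9
well x 0.6460 y 0.1030 r 35.3
well x 0.6595 y 0.0255 r 35.6
TCP [0.6614 0.0256 0.0663] tool delta units(30mm) total [ 0.493 -0.047 -0.015]
```

View pics/w8.png

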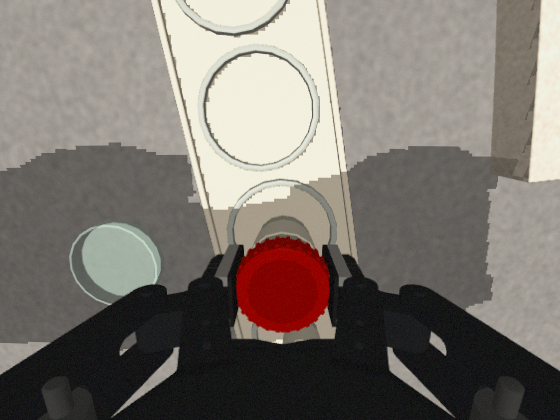

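>>> {"method": "arm_command", "body": {"delta_pos": [[0.25,-0.04,0],[0.2,0,0],[0.04,0,0],[0,0,0],[0,0,0]], "rotation": [[0,0,0],[0,0,0],[0,0,0],[0,0,0],[0,0,0]]}}

```text
clock: 13.85
position: [0.6604, 0.0257, 0.0511]
tool_rot: [-0.212, 1.567, -1.78]
force: [-2.5, -0.4, 5.3]
grip_width: 0.0389
```

Touching down (5 N up). Release and rise.

>>> {"method": "arm_command", "body": {"delta_pos": [[0,0,0],[0,0,0],[0,0,0],[0,0,0],[0,0,0],[0,0,0],[-0.3,0,0],[-0.8,0,0],[-0.8,0,0],[-0.8,0,0]], "rotation": [[0,0,0],[0,0,0],[0,0,0],[0,0,0],[0,0,0],[0,0,0],[0,0,0],[0,0,0],[0,0,0],[0,0,0]], "gripper": -1}}

```text
clock: 14.85
position: [0.6585, 0.026, 0.1321]
tool_rot: [-0.982, 1.562, -2.55]
force: [-0.2, -0.3, 1.2]
grip_width: 0.0855
```

```bash
python3 - <<'E'
import h;from h import *
im,c=grabw("w9");h.cam=lambda n:c
h.wells(im);h.locate("M",zb=.004)
h.move(.4481,-.3388,.15)
E
```

```text
pose [0.6605 0.026  0.1365] after [0.6604 0.026  0.1348]
well x 0.6470 y 0.1015 r 32.0
well x 0.6605 y 0.0255 r 31.9
well x 0.6325 y 0.1780 r 35.5
well x 0.6460 y 0.1015 r 35.7
well x 0.6600 y 0.0245 r 35.8
well x 0.6730 y -0.0505 r 35.4
M [0.6602 0.0247] area obs/model 2748 2914.074923358392 bbox [ 253  196   61   60 2748]
TCP [0.6597 0.026  0.133 ] tool delta units(30mm) total [-0.568 -7.052 12.161]
```

>>> {"method": "arm_command", "body": {"delta_pos": [[-0.3,-0.4,0.7],[-0.4,-0.5,0.86],[-0.4,-0.5,0.86],[0,-0.52,0.9],[0,-0.52,0.9],[0,-0.52,0.9],[0,-0.52,0.9],[0,-0.52,0.9],[0,-0.52,0.9],[0,-0.52,0.9]], "rotation": [[0,0,0],[0,0,0],[0,0,0],[0,0,0],[0,0,0],[0,0,0],[0,0,0],[0,0,0],[0,0,0],[0,0,0]]}}

```text
clock: 16.0
position: [0.5031, -0.2402, 0.1653]
tool_rot: [-1.398, 1.562, -2.958]
force: [0.8, -0.2, -0.4]
grip_width: 0.0851
```

>>> {"method": "arm_command", "body": {"delta_pos": [[0,-0.52,0.9],[0,-0.52,0.9],[0,-0.4,0.7],[0,-0.15,0.3],[0,0,0],[0,0,0],[0,0,0]], "rotation": [[0,0,0],[0,0,0],[0,0,0],[0,0,0],[0,0,0],[0,0,0],[0,0,0]]}}

```text
clock: 16.7
position: [0.4514, -0.3289, 0.164]
tool_rot: [-1.567, 1.558, -3.131]
force: [-0.0, 0.2, 0.1]
grip_width: 0.0858
```

```bash
python3 - <<'E'
import h;from h import *
im,c=grabw("w10");h.cam=lambda n:c
s,_=h.locate("L")
h.move(*s,.060)
E
```

```text
pose [ 0.4516 -0.3287  0.164 ] after [ 0.4515 -0.3289  0.164 ]
L [ 0.4481 -0.3361] area obs/model 3233 3439.5124153242214 bbox [ 248  194   66   65 3233]
TCP [ 0.4514 -0.3291  0.1641] tool delta units(30mm) total [ 3.47  -0.109  0.231]
```

View pics/w10.png

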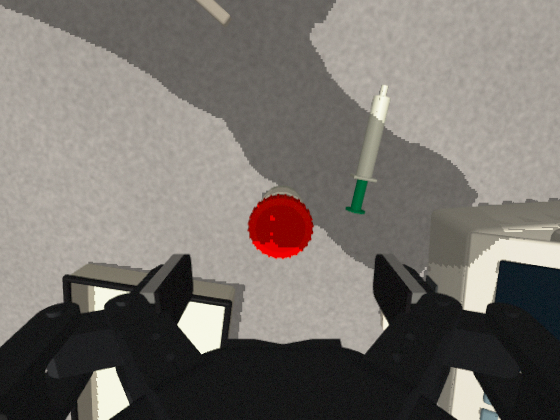

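```bash
python3 - <<'E'
from h import *
c=cam("wrist")
for n,uv,z in(("reader top corner",(435,212),.125),("reader bot",(432,272),0),("striptray",(384,312),.025),("box corner r",(243,287),.02),("box r0",(243,287),.0),("box l",(65,275),.02)):
    print(n,onz(c,[uv],z)[0].round(3))
a,b=cam("scene"),cam("side")
print("tray",tri([a,b],[[(176,134)],[(303,392)]]),onz(b,[(303,385),(304,405),(213,398),(118,398)],.025).round(3))
E
python3 - <<'E'
import cv2
a=cv2.imread("pics/scene0.png")[60:200,80:300];b=cv2.imread("pics/side0.png")[280:420,100:420]
a=cv2.resize(a,(500,318));b=cv2.resize(b,(500,219))
import numpy as np;cv2.imwrite("pics/cr.png",np.vstack([a,b]))
E
```

```text
reader top corner [ 0.538 -0.309  0.125]
reader bot [ 0.609 -0.409  0.   ]
striptray [ 0.553 -0.442  0.025]
box corner r [ 0.41  -0.418  0.02 ]
box r0 [ 0.407 -0.429  0.   ]
box l [ 0.226 -0.409  0.02 ]
tray [ 0.5523365  -0.43954247  0.02264453] [[ 0.555 -0.429  0.025]
 [ 0.551 -0.463  0.025]
 [ 0.4   -0.43   0.025]
 [ 0.241 -0.407  0.025]]
```

View pics/cr.png

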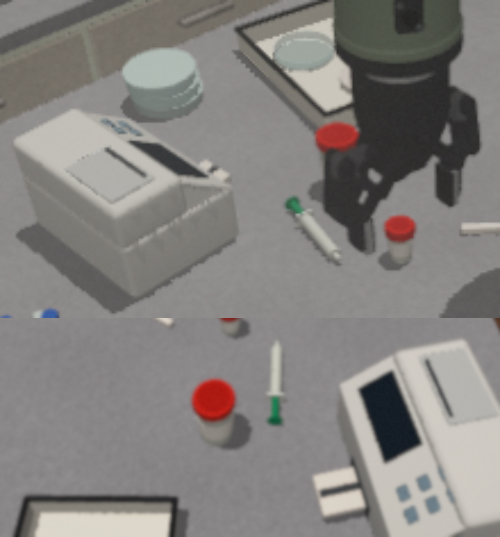

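>>> {"method": "arm_command", "body": {"delta_pos": [[0.3,-0.1,0.2],[0.6,0,0],[0.7,0,0],[0.7,0,0],[0.6,0,0],[0.3,0,0],[0.1,0,0],[0,0,0],[0,0,0]], "rotation": [[0,0,0],[0,0,0],[0,0,0],[0,0,0],[0,0,0],[0,0,0],[0,0,0],[0,0,0],[0,0,0]]}}

```text
clock: 17.75
position: [0.4473, -0.3359, 0.0595]
tool_rot: [-1.481, 1.559, -3.041]
force: [-0.1, -0.3, 0.2]
grip_width: 0.0851
```

```bash
python3 - <<'E'
import h;from h import *
im,c=grabw("w11");h.cam=lambda n:c
s,_=h.locate("L")
h.move(*s,.060)
E
```

```text
pose [ 0.4474 -0.3359  0.0597] after [ 0.4474 -0.336   0.0598]
L [ 0.448  -0.3362] area obs/model 10267 10890.115357332164 bbox [  227   228   118   113 10267]
TCP [ 0.4474 -0.3359  0.0597] tool delta units(30mm) total [-0.009  0.02   0.01 ]
```

>>> {"method": "arm_command", "body": {"delta_pos": [[0,0.02,0],[0,0,0],[0,0,0],[0,0,0],[0,0,0],[0,0,0],[0,0,0]], "rotation": [[0,0,0],[0,0,0],[0,0,0],[0,0,0],[0,0,0],[0,0,0],[0,0,0]], "gripper": 1}}

```text
clock: 18.6
position: [0.4487, -0.3363, 0.0612]
tool_rot: [-1.306, 1.561, -2.867]
force: [0.9, -0.3, -0.1]
grip_width: 0.0472
```

>>> {"method": "arm_command", "body": {"delta_pos": [[-0.5,0,0],[-0.9,0,0],[-0.9,0,0],[-0.9,0.1,-0.2],[-0.6,0.25,-0.6],[-0.3,0.4,-0.85],[0,0.42,-0.9],[0,0.42,-0.9],[0,0.42,-0.9],[0,0.42,-0.9]], "rotation": [[0,0,0],[0,0,0],[0,0,0],[0,0,0],[0,0,0],[0,0,0],[0,0,0],[0,0,0],[0,0,0],[0,0,0]]}}

```text
clock: 19.6
position: [0.5218, -0.1768, 0.1984]
tool_rot: [-0.646, 1.564, -2.215]
force: [0.5, -0.1, -1.2]
grip_width: 0.0476
```

>>> {"method": "arm_command", "body": {"delta_pos": [[0,0.42,-0.9],[0,0.42,-0.9],[0,0.42,-0.9],[0,0.42,-0.9],[0,0.42,-0.9],[0,0.42,-0.9],[0,0.42,-0.9],[0,0.42,-0.9],[0,0.42,-0.9],[0,0.2,-0.4]], "rotation": [[0,0,0],[0,0,0],[0,0,0],[0,0,0],[0,0,0],[0,0,0],[0,0,0],[0,0,0],[0,0,0],[0,0,0]]}}

```text
clock: 20.6
position: [0.6444, 0.0919, 0.209]
tool_rot: [0.527, 1.565, -1.04]
force: [-1.2, 0.6, -1.5]
grip_width: 0.047
```

>>> {"method": "arm_command", "body": {"delta_pos": [[0,0,0],[0,0,0],[0,0,0]], "rotation": [[0,0,0],[0,0,0],[0,0,0]]}}

```text
clock: 20.9
position: [0.6441, 0.0916, 0.2105]
tool_rot: [0.55, 1.564, -1.016]
force: [-0.1, -0.6, -0.8]
grip_width: 0.0472
```

>>> {"method": "arm_command", "body": {"delta_pos": [[0.4,0.07,-0.3],[0.8,0,0],[0.9,0,0],[0.9,0,0],[0.7,0,0],[0.3,0,0],[0,0,0],[0,0,0],[0,0,0]], "rotation": [[0,0,0],[0,0,0],[0,0,0],[0,0,0],[0,0,0],[0,0,0],[0,0,0],[0,0,0],[0,0,0]]}}

```text
clock: 21.8
position: [0.6462, 0.0968, 0.0849]
tool_rot: [0.608, 1.563, -0.965]
force: [0.1, -0.1, -0.6]
grip_width: 0.0473
```

```bash
python3 - <<'E'
import h;from h import *
im,c=grabw("w12");h.cam=lambda n:c
h.wells(im);h.move(.6462,.1015,.0655)
E
```

```text
pose [0.6464 0.0969 0.085 ] after [0.6464 0.0969 0.085 ]
well x 0.6320 y 0.1780 r 31.9
well x 0.6460 y 0.1030 r 32.0
well x 0.6320 y 0.1805 r 35.4
well x 0.6470 y 0.1015 r 35.5
TCP [0.6464 0.0969 0.085 ] tool delta units(30mm) total [ 0.651 -0.006 -0.153]
```

>>> {"method": "arm_command", "body": {"delta_pos": [[0.1,0,-0.16],[0.25,0,0],[0.2,0,0],[0,0,0],[0,0,0],[0,0,0]], "rotation": [[0,0,0],[0,0,0],[0,0,0],[0,0,0],[0,0,0],[0,0,0]]}}

```text
clock: 22.5
position: [0.647, 0.1024, 0.0681]
tool_rot: [0.849, 1.562, -0.724]
force: [0.2, 1.2, -1.5]
grip_width: 0.0473
```

>>> {"method": "arm_command", "body": {"delta_pos": [[0.1,-0.02,0.03],[0,0,0],[0,0,0]], "rotation": [[0,0,0],[0,0,0],[0,0,0]]}}

```text
clock: 22.8
position: [0.6468, 0.1013, 0.0655]
tool_rot: [0.947, 1.562, -0.626]
force: [-0.3, 0.6, -1.3]
grip_width: 0.0472
```

>>> {"method": "arm_command", "body": {"delta_pos": [[0,0,0],[0,0,0],[0,0,0],[0,0,0],[0,0,0],[0,0,0],[-0.3,0,0],[-0.8,0,0],[-0.8,0,0],[-0.8,0,0]], "rotation": [[0,0,0],[0,0,0],[0,0,0],[0,0,0],[0,0,0],[0,0,0],[0,0,0],[0,0,0],[0,0,0],[0,0,0]], "gripper": -1}}

```text
clock: 23.8
position: [0.6444, 0.1013, 0.1474]
tool_rot: [0.322, 1.564, -1.251]
force: [0.2, 0.4, 0.2]
grip_width: 0.0854
```

```bash
python3 - <<'E'
import h;from h import *
im,c=grabw("w13");h.cam=lambda n:c
h.wells(im);h.locate("L",zb=.004)
h.move(.4283,.3303,.18)
E
```

```text
pose [0.6462 0.1017 0.1517] after [0.6462 0.1016 0.15  ]
well x 0.6330 y 0.1780 r 31.9
well x 0.6460 y 0.1035 r 32.1
well x 0.6305 y 0.1790 r 35.3
well x 0.6465 y 0.1025 r 35.6
L [0.6471 0.1005] area obs/model 3819 4015.114611534518 bbox [ 249  189   71   71 3819]
TCP [0.6455 0.1015 0.1482] tool delta units(30mm) total [-1.059 -7.24  -7.626]
```

L is in well 2. Next XL.

>>> {"method": "arm_command", "body": {"delta_pos": [[-0.4,-0.5,-0.5],[-0.4,-0.65,-0.7],[-0.2,-0.7,-0.74],[0,-0.7,-0.74],[0,-0.7,-0.74],[0,-0.7,-0.74],[0,-0.7,-0.74],[0,-0.7,-0.74],[0,-0.7,-0.74],[0,-0.7,-0.74]], "rotation": [[0,0,0],[0,0,0],[0,0,0],[0,0,0],[0,0,0],[0,0,0],[0,0,0],[0,0,0],[0,0,0],[0,0,0]]}}

```text
clock: 24.95
position: [0.436, 0.3183, 0.1734]
tool_rot: [0.127, 1.561, -1.453]
force: [0.2, 0.8, 0.9]
grip_width: 0.0855
```

>>> {"method": "arm_command", "body": {"delta_pos": [[0,-0.2,-0.25],[0,0,0],[0,0,0],[0,0,0]], "rotation": [[0,0,0],[0,0,0],[0,0,0],[0,0,0]]}}

```text
clock: 25.35
position: [0.4276, 0.3276, 0.1724]
tool_rot: [-0.052, 1.56, -1.628]
force: [0.1, -1.4, 0.2]
grip_width: 0.0854
```

```bash
python3 - <<'E'
import h;from h import *
im,c=grabw("w14");h.cam=lambda n:c
s,_=h.locate("XL")
h.move(*s,.074)
E
```

```text
pose [0.4278 0.3274 0.1724] after [0.4277 0.3275 0.1725]
XL [0.4268 0.3314] area obs/model 4664 4928.751971481135 bbox [ 243  174   80   78 4664]
TCP [0.4276 0.3276 0.1725] tool delta units(30mm) total [ 3.283 -0.025 -0.127]
```

>>> {"method": "arm_command", "body": {"delta_pos": [[0.3,0,-0.12],[0.6,0,0],[0.7,0,0],[0.7,0,0],[0.5,0,0],[0.2,0,0],[0.1,0,0],[0,0,0],[0,0,0]], "rotation": [[0,0,0],[0,0,0],[0,0,0],[0,0,0],[0,0,0],[0,0,0],[0,0,0],[0,0,0],[0,0,0]]}}

```text
clock: 26.4
position: [0.4295, 0.3297, 0.0738]
tool_rot: [0.048, 1.561, -1.531]
force: [0.4, 0.6, 0.2]
grip_width: 0.0855
```

```bash
python3 - <<'E'
import h;from h import *
im,c=grabw("w15");h.cam=lambda n:c
s,_=h.locate("XL")
h.move(*s,.074)
E
```

```text
pose [0.4296 0.3298 0.0739] after [0.4296 0.3298 0.074 ]
XL [0.4268 0.3315] area obs/model 13653 14397.057546175085 bbox [  209   215   138   129 13653]
TCP [0.4295 0.3298 0.074 ] tool delta units(30mm) total [-0.001 -0.092 -0.054]
```

>>> {"method": "arm_command", "body": {"delta_pos": [[0,-0.09,-0.05],[0,0,0],[0,0,0],[0,0,0],[0,0,0],[0,0,0],[0,0,0]], "rotation": [[0,0,0],[0,0,0],[0,0,0],[0,0,0],[0,0,0],[0,0,0],[0,0,0]], "gripper": 1}}

```text
clock: 27.25
position: [0.4269, 0.3319, 0.0752]
tool_rot: [0.246, 1.562, -1.334]
force: [-0.2, -0.0, -1.7]
grip_width: 0.0553
```

>>> {"method": "arm_command", "body": {"delta_pos": [[-0.5,0,0],[-0.9,0,0],[-0.9,0,0],[-0.9,0,0.1],[-0.5,0.3,0.5],[-0.2,0.6,0.7],[0,0.75,0.65],[0,0.8,0.6],[0,0.8,0.55],[0,0.8,0.5]], "rotation": [[0,0,0],[0,0,0],[0,0,0],[0,0,0],[0,0,0],[0,0,0],[0,0,0],[0,0,0],[0,0,0],[0,0,0]]}}

```text
clock: 28.25
position: [0.548, 0.2228, 0.1979]
tool_rot: [0.024, 1.562, -1.549]
force: [-0.1, -0.3, -0.7]
grip_width: 0.0553
```

>>> {"method": "arm_command", "body": {"delta_pos": [[0,0.8,0.4],[0,0.8,0.4],[0,0.6,0.2],[0,0.3,0],[0,0,0],[0,0,0],[0,0,0]], "rotation": [[0,0,0],[0,0,0],[0,0,0],[0,0,0],[0,0,0],[0,0,0],[0,0,0]]}}

```text
clock: 28.95
position: [0.6262, 0.1885, 0.1968]
tool_rot: [-0.178, 1.561, -1.754]
force: [0.2, -0.2, -1.3]
grip_width: 0.0554
```

>>> {"method": "arm_command", "body": {"delta_pos": [[0.2,0.2,0.3],[0.6,0,0],[0.8,0,0],[0.8,0,0],[0.5,0,0],[0.2,0,0],[0,0,0],[0,0,0],[0,0,0]], "rotation": [[0,0,0],[0,0,0],[0,0,0],[0,0,0],[0,0,0],[0,0,0],[0,0,0],[0,0,0],[0,0,0]]}}

```text
clock: 29.85
position: [0.6326, 0.1774, 0.1023]
tool_rot: [0.164, 1.561, -1.409]
force: [-0.4, -0.8, -1.2]
grip_width: 0.0548
```

```bash
python3 - <<'E'
import h;from h import *
im,c=grabw("w16");h.cam=lambda n:c
h.wells(im);h.move(.632,.179,.0795)
E
```

```text
pose [0.6327 0.1775 0.1024] after [0.6327 0.1774 0.1024]
well x 0.6320 y 0.1790 r 31.8
TCP [0.6327 0.1774 0.1024] tool delta units(30mm) total [ 0.762 -0.024 -0.052]
```

View pics/w16.png

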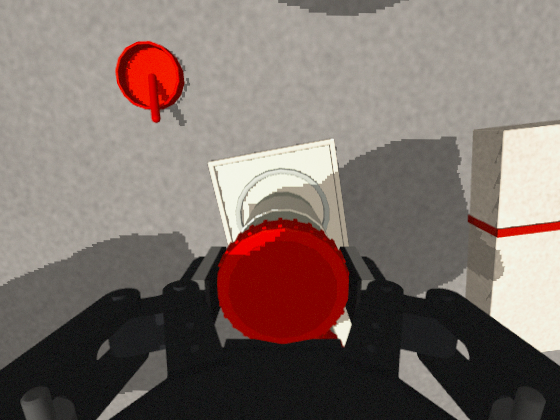

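Aligned over well 1; lower.

>>> {"method": "arm_command", "body": {"delta_pos": [[0.2,0,-0.04],[0.3,0,0],[0.2,0,0],[0,0,0],[0,0,0],[0,0,0]], "rotation": [[0,0,0],[0,0,0],[0,0,0],[0,0,0],[0,0,0],[0,0,0]]}}

```text
clock: 30.55
position: [0.6329, 0.1787, 0.0799]
tool_rot: [0.256, 1.561, -1.316]
force: [0.5, -0.1, -0.9]
grip_width: 0.0552
```

>>> {"method": "arm_command", "body": {"delta_pos": [[0.02,-0.03,0],[0,0,0],[0,0,0]], "rotation": [[0,0,0],[0,0,0],[0,0,0]]}}

```text
clock: 30.85
position: [0.6321, 0.1788, 0.0797]
tool_rot: [0.318, 1.561, -1.255]
force: [-0.4, 0.2, -1.8]
grip_width: 0.0551
```

>>> {"method": "arm_command", "body": {"delta_pos": [[0,0,0],[0,0,0],[0,0,0],[0,0,0],[0,0,0],[0,0,0],[-0.3,0,0],[-0.8,0,0],[-0.9,0,0],[-0.9,0,0]], "rotation": [[0,0,0],[0,0,0],[0,0,0],[0,0,0],[0,0,0],[0,0,0],[0,0,0],[0,0,0],[0,0,0],[0,0,0]], "gripper": -1}}

```text
clock: 31.85
position: [0.6304, 0.1791, 0.168]
tool_rot: [-0.151, 1.56, -1.724]
force: [0.4, 0.5, 0.4]
grip_width: 0.0852
```

>>> {"method": "arm_command", "body": {"delta_pos": [[-0.9,-0.3,0],[-0.9,-0.6,0.3],[-0.9,-0.8,0.3],[0,-0.8,0.3],[0,-0.8,0.3],[0,-0.6,0.3],[0,0,0],[0,0,0],[0,0,0]], "rotation": [[0,0,0],[0,0,0],[0,0,0],[0,0,0],[0,0,0],[0,0,0],[0,0,0],[0,0,0],[0,0,0]]}}

```text
clock: 32.75
position: [0.5111, 0.1344, 0.2629]
tool_rot: [1.08, 1.559, -0.493]
force: [0.2, -0.1, 0.6]
grip_width: 0.0853
```

```bash
python3 - <<'E'
import h;from h import *
W=dict(zip(["XL","L","M","S"],[(.632,.179),(.646,.102),(.660,.025),(.674,-.052)]))
for n in("wrist","scene","side"):
    print(n)
    for k in W:
        try: h.locate(k,n,.004,W[k])
        except Exception as e: print(k,e)
ims=[optics.grab_frame(n)[:,:,::-1] for n in("scene","side")]
cv2.imwrite("pics/end.png",cv2.resize(np.hstack([ims[0][80:360,150:500],ims[1][80:360,150:500]]),(800,320)))
E
```

```text
wrist
XL [0.6322 0.1789] area obs/model 2747 2950.7793345518876 bbox [ 373  120   61   60 2747]
L [0.6473 0.1011] area obs/model 1607 1759.9781326842494 bbox [ 381  198   48   45 1607]
M [0.6684 0.0385] area obs/model 150 1071.6467135306448 bbox [399 259  24  19 150]
S [0.6752 0.0315] area obs/model 153 679.3362417919561 bbox [399 259  24  19 153]
scene
XL [0.6309 0.1775] area obs/model 570 675.3095991259906 bbox [304 254  29  26 570]
L [0.6462 0.1025] area obs/model 301 472.3082989312243 bbox [274 243  23  20 301]
M [0.6579 0.0221] area obs/model 226 315.47048343741335 bbox [247 231  19  16 226]
S [ 0.6716 -0.0552] area obs/model 124 201.5564397056587 bbox [222 221  14  11 124]
side
XL [0.6341 0.1777] area obs/model 248 322.3742348966189 bbox [281 138  19  15 248]
L [0.6488 0.0975] area obs/model 189 278.20528730913065 bbox [293 162  17  13 189]
M [0.6623 0.0238] area obs/model 174 228.48789517907426 bbox [304 185  17  13 174]
S [ 0.6751 -0.0528] area obs/model 116 178.09329675207846 bbox [318 212  12  11 116]
```

View pics/end.png

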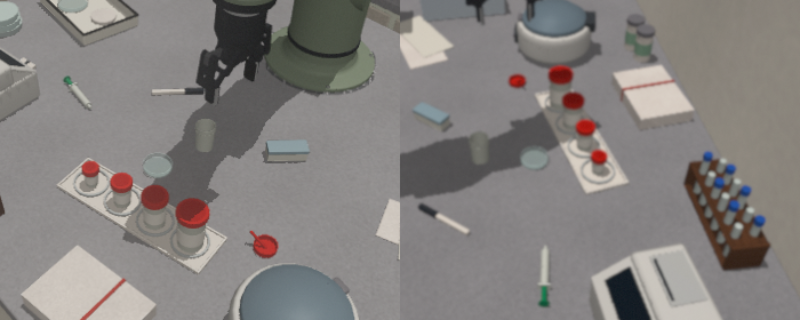

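All four pots stand upright and centred in their wells, in size order with the smallest at the reader end. The open pot has not moved and the gripper is clear.

```bash
python3 -c "
from workcell import bot
print(bot.job_done())"
```

```text
the job is handed in; nothing more can be done
None
```

I put all four capped pots in the rack in size order and handed the job in at about 33 s on the robot's clock. The reader stands on the right (-y), so S is in well 4, M in well 3, L in well 2 and XL in well 1. I lifted each pot by its cap.

- **Position:** The wrist-camera fixes put every pot within about 2 mm of its well centre. The fixes for S and M come from just after their own release, because in the last wrist picture both were hidden and gave no usable result.
- **Final pictures:** The scene and side views show all four pots upright and in the right order, the open pot still standing in its place, and the gripper clear of everything. These two cameras gave pot positions up to about 5 mm from the well centres. I put that down to their calibration and shaded or partly hidden caps.
- **Forces:** The highest force I read was about 6 N, when M touched down in its well.

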